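# Make up the parts kit for one battery disconnect unit

### The job

Make up the kit for one battery disconnect unit: put the big contactor, the long fuse, the finned resistor and the current sensor each into the pocket of the kit tray that is cut to its shape, sitting on the pocket floor the same way up as it stands now and lined up with its pocket. Set the parts down, do not drop or throw them, and leave the small relay and the short fuse where they are on the bench.

Things in the scene. Friction and masses are not known exactly. Their poses are not given: they have to be found in the camera images.
- contactor: Contactor for the kit, the bigger of two round black cans: upright, diameter 56 mm, on a steel flange of diameter 62 mm, 4 mm thick; can top 52 mm above the underside, two copper studs (diameter 12 mm, at x = +-14 mm) up to 72 mm, a low barrier between them. 0.36 to 0.59 kg. Origin: centre of the underside; z up.
- fuse: Long fuse for the kit: square white ceramic body with steel ends, 52 mm long (x), 34 wide (y), 34 high, lying on a flat side, with a flat steel tag (24 mm long, 24 wide, 4 thick, at 17 mm height) at each end: 100 mm overall. 0.2 to 0.33 kg. Origin: centre of the underside; x lengthwise, z up. Both ends alike.
- resistor: Finned resistor for the kit: ribbed bare aluminium housing 60 mm long (x), 32 wide (y), 32 high, on a base flange 60 x 46 mm, 3 mm thick, with a small copper lug at each end at 16 mm height: 90 mm overall. About 0.18 kg. Origin: centre of the underside; x lengthwise, z up. Both ends alike.
- sensor: Current sensor for the kit: upright black plastic frame 60 mm long (x), 22 thick (y), 54 high, with a window 24 mm wide through it along y from 15 to 39 mm height (solid above), on a foot 76 x 28 mm, 5 mm thick; small grey connector at the +x end. About 0.14 kg. Origin: centre of the underside; x lengthwise, z up. May face either way.
- small_relay: Small relay, not in the kit, to be left where it stands: looks like the contactor but smaller, can of diameter 34 mm on a flange of diameter 38 mm; can top at 34 mm, two studs up to 46 mm. Origin: centre of the underside; z up.
- short_fuse: Short fuse, not in the kit, to be left where it lies: the same white square section 34 x 34 mm as the long fuse, but its body is only 30 mm long, 58 mm over its tags. Origin: centre of the underside; x lengthwise, z up.
- nest_contactor: Round pocket, diameter 74 mm, for the contactor. In a grey foam insert 122 x 84 mm (x, y), 16 mm high, lying fixed in the kit tray; pocket 12 mm deep, its pale floor 4 mm above the origin. Origin: centre of the insert's underside, below the pocket's centre; x along the long side, z up. Four inserts fill the tray two by two, in changing order, all parallel; tray rim 20 mm high.
- nest_fuse: Cross-shaped pocket for the long fuse: middle 64 mm (x) by 46 mm (y), at each end a slot 36 mm wide for the tag, 112 mm overall. In a grey foam insert 122 x 84 mm (x, y), 16 mm high, lying fixed in the kit tray; pocket 12 mm deep, its pale floor 4 mm above the origin. Origin: centre of the insert's underside, below the pocket's centre; x along the long side, z up. 
- nest_resistor: Large rectangular pocket, 102 mm (x) by 58 mm (y), for the resistor. In a grey foam insert 122 x 84 mm (x, y), 16 mm high, lying fixed in the kit tray; pocket 12 mm deep, its pale floor 4 mm above the origin. Origin: centre of the insert's underside, below the pocket's centre; x along the long side, z up. 
- nest_sensor: Small rectangular pocket, 88 mm (x) by 40 mm (y), for the current sensor. In a grey foam insert 122 x 84 mm (x, y), 16 mm high, lying fixed in the kit tray; pocket 12 mm deep, its pale floor 4 mm above the origin. Origin: centre of the insert's underside, below the pocket's centre; x along the long side, z up. 
Things that resemble listed ones, but are neither listed nor needed, are in the scene too. Leave any black or yellow look-alike of the fuse alone.

How it is judged:
At the end, for the whole second after the job is handed in: Contactor, long fuse, resistor and sensor rest on the floor of their own pockets: within 12 mm of its centre and 4 mm of its floor, upright (7 deg), the long ones in line with it (20 deg); small relay and short fuse upright, moved under 30 mm; all at rest (horizontal distance between contactor and nest_contactor below 0.012 m and z of contactor in the frame of nest_contactor between 0.001 and 0.008 m and angle between each of contactor, fuse, resistor, sensor, small_relay, short_fuse's own z axis and vertical below 0.12 rad and linear speed of each of contactor, fuse, resistor, sensor, small_relay, short_fuse below 0.02 m/s and horizontal distance between fuse and nest_fuse below 0.012 m and z of fuse in the frame of nest_fuse between 0.001 and 0.008 m and angle between the x axis of fuse and the x axis of nest_fuse, either way round below 0.35 rad and horizontal distance between resistor and nest_resistor below 0.012 m and z of resistor in the frame of nest_resistor between 0.001 and 0.008 m and angle between the x axis of resistor and the x axis of nest_resistor, either way round below 0.35 rad and horizontal distance between sensor and nest_sensor below 0.012 m and z of sensor in the frame of nest_sensor between 0.001 and 0.008 m and angle between the x axis of sensor and the x axis of nest_sensor, either way round below 0.35 rad and distance of each of small_relay, short_fuse from where it was at the start of the episode below 0.03 m); the robot touches nothing.
It fails at once if the small relay is disturbed: moved more than 30 mm or tipped (distance of small_relay from where it was at the start of the episode above 0.03 m or angle between small_relay's own z axis and vertical above 0.5 rad).
It fails at once if the short fuse is disturbed: moved more than 30 mm or tipped (distance of short_fuse from where it was at the start of the episode above 0.03 m or angle between short_fuse's own z axis and vertical above 0.5 rad).
It fails at once if a kit part is dropped or thrown (faster than 0.7 m/s while its underside is less than 40 mm above the bench: a fall of 25 mm) ((linear speed of contactor above 0.7 m/s and height (world z) of contactor below 0.04 m) or (linear speed of fuse above 0.7 m/s and height (world z) of fuse below 0.04 m) or (linear speed of resistor above 0.7 m/s and height (world z) of resistor below 0.04 m) or (linear speed of sensor above 0.7 m/s and height (world z) of sensor below 0.04 m)).
It also fails if it takes over 112 s, if anything falls off the work surface, if the arm or the gripper's body presses on something with over 40 N, if the wrist force passes 120 N, or if a joint passes its speed limit or range.

### The arm

A 6-joint arm with a two-finger parallel gripper is mounted at the origin on the work surface. World frame = base frame: x ahead of the robot, y to its left, z up, the work surface at z = 0. Lengths are in m, angles in rad, forces in N, time in s.
With the tool pointing down it reaches from about 0.425 to 1.125 m from the base axis. Payload 14.9 kg.
Tool frame: the origin (TCP) lies at the centre of the arm's flange, where the gripper is bolted on; the fingertips stand 191 mm ahead of it and the grasp point (between the pads) lies 172 mm ahead of it; z points along the fingers, y is the line along which they close (so a half turn about z gives the same grasp; the last joint's range is limited). The gripper opens to 91 mm and grips with 3 to 60 N. Pads are 32 mm wide; open, the fingers measure 118 mm over their backs; the gripper's body (76 mm by 178 mm) begins 60 mm behind the grasp point.
Start: joints at [-1.19, 0.379, 1.734, -0, 1.028, -0.033], TCP at [0.281, -0.641, 0.405] pointing down, gripper open.
Joint ranges: [-2.77, 2.77], [-0.74, 2.19], [0, 2.66], [-1.06, 4.2], [0.31, 2.87], [-3.08, 3.08]. Speed limits (rad/s): [1.89, 1.89, 2.39, 3.14, 3.14, 3.14].

### API

Orientations are given as [roll, pitch, yaw] about the fixed x, y, z axes, in that order (R = Rz(yaw) Ry(pitch) Rx(roll)).
In Python, from workcell import robot gives the robot as it stands. Calls block until the motion is done:
- robot.move_pose(position, orientation): joint-space move of the TCP to a pose.
- robot.move_straight(position, max_speed=0.15, rot=None, max_force=None): straight line of the TCP; rot=None keeps the orientation; max_speed is the mean speed in m/s. With max_force (N) it stops when the force on the tool has changed by that much, and returns True; else False.
- robot.move_joints(angles): joint-space move.
- robot.open() and robot.grab(strength=None): open the fingers fully, or close them until they stop; strength is the grip in N (None keeps the last).
- robot.dwell(seconds).
- robot.solve_ik(position, orientation): joint angles nearest the present ones, or None.
- robot.get_state(): the state.
- robot.get_image(name): name is "side" or "top" or "wrist"; returns a dict with "pixels" (420x560x3 uint8, blue, green, red), "K" (3x3 intrinsics, pixels), "T" (4x4, takes a point from camera to world coordinates). Camera axes: x right, y down, z forward; pixel columns grow to the right and rows downward; lengths in m; the calibration is good to about 2 mm. A picture is of the moment at which its call begins. There is no depth.
A pose or a line that the arm cannot do raises robot.IKError and nothing moves.
- robot.hand_in(): hands the job in; it is judged then, once.
Trained networks look in a picture, given as the dict that the camera call returned (one of the last four; its "shot" number tells which), for a name from the list of things; names that differ only in an ending like _2 or _b are one class to them, and where a whole thing is asked for, a point or a joint stands for the part that bears it (a point fixed in the world has none). Each returns a list of dicts, best first, with "p" (0 to 1); they miss things now and then, are a little off and sometimes report something else, mostly with a low value. They report only what shows in the picture. A call takes as long as a camera call. They do not tell look-alikes from the thing itself.
- robot.search_frame(picture, target): "centre" ([x, y, z] in m, in world coordinates, good to about 4 mm: the middle of the surface that is visible of it).
- robot.pinpoint(picture, target): "centre" ([x, y, z] in m, in world coordinates, good to about 4 mm: a listed point, or the origin of a listed thing).
The state is a dict: "clock": time; "joints": joint angles; "qvel": joint speeds; "effort": joint torques, N m; "tool_pos": TCP position; "eef_rot": TCP orientation; "force": force on the tool from outside, world axes, zero at the start; "wrist_torque": the same for the moment, N m; "opening": opening from 0.0 (shut) to 1.0 (fully open); "grip_force": force on a finger pad.
Only numpy, scipy, OpenCV 4.12 (cv2) and the standard library are available. Lean on these libraries where they do the work, as an engineer would, in place of code of your own. Each camera call takes 0.05 s, during which the arm holds its last target. There are 200 camera calls.

## Working session

There is one attempt and no reset: what is moved stays moved. The work goes in short steps, each a Python script; the robot and the scene stay as the last script left them, time stands still between calls to the robot, and variables do not carry over. Pictures are saved under pics/ and viewed, at most 14 in all, crops included, and the job is handed in when it is done.

```bash
mkdir -p pics; ls
cat > h.py <<'E'
import numpy as np, cv2
from workcell import robot
NAMES="contactor fuse resistor sensor small_relay short_fuse nest_contactor nest_fuse nest_resistor nest_sensor".split()
def proj(im,p):
    T=np.linalg.inv(im["T"]); c=T[:3,:3]@np.array(p)+T[:3,3]; u=im["K"]@c; return u[:2]/u[2]
def unproj(im,uv,z):
    d=im["T"][:3,:3]@np.linalg.solve(im["K"],[uv[0],uv[1],1.]); o=im["T"][:3,3]; return o+d*(z-o[2])/d[2]
E
python3 - <<'E'
from h import *
for n in("top","side"):
    im=robot.get_image(n); cv2.imwrite(f"pics/{n}0.png",im["pixels"]); print(n,im["T"].round(3).tolist(),im["K"][0,0])
    for t in NAMES:
        for f in(robot.pinpoint,):
            for r in f(im,t)[:3]: print(t,np.round(r["centre"],3),round(r["p"],2),proj(im,r["centre"]).round())
print(robot.get_state())
E
```

```text
pics
top [[0.018, -0.995, 0.093, 0.357], [-1.0, -0.018, 0.002, 0.039], [-0.0, -0.093, -0.996, 1.112], [0.0, 0.0, 0.0, 1.0]] 416.7489256942445
contactor [ 0.422  0.24  -0.002] 0.91 [204. 216.]
fuse [ 0.643  0.376 -0.001] 0.96 [158. 135.]
fuse [ 0.402  0.466 -0.001] 0.93 [120. 223.]
fuse [ 0.58   0.267 -0.001] 0.7 [196. 158.]
resistor [ 0.562 -0.266  0.002] 0.9 [394. 168.]
sensor [ 0.462 -0.394  0.003] 0.71 [442. 206.]
sensor [ 0.561 -0.262  0.   ] 0.24 [392. 168.]
small_relay [ 0.487  0.378 -0.002] 0.6 [154. 191.]
short_fuse [ 0.401 -0.238  0.002] 0.49 [384. 227.]
nest_fuse [0.485 0.001 0.008] 0.66 [294. 194.]
nest_resistor [0.607 0.017 0.005] 0.9 [289. 149.]
nest_sensor [0.48  0.002 0.004] 0.91 [294. 196.]
nest_sensor [0.579 0.27  0.001] 0.23 [195. 158.]
side [[-0.992, -0.1, 0.082, 0.347], [-0.129, 0.719, -0.683, 0.951], [0.01, -0.688, -0.726, 1.051], [0.0, 0.0, 0.0, 1.0]] 457.33148502452224
contactor [0.421 0.247 0.003] 0.82 [282. 286.]
fuse [0.638 0.38  0.001] 0.92 [192. 320.]
fuse [0.408 0.464 0.   ] 0.69 [276. 363.]
fuse [0.58  0.267 0.   ] 0.59 [223. 286.]
resistor [ 0.561 -0.26
[... 417 characters left out ...]
19.]
{'clock': 1.1, 'joints': array([-1.19028929e+00,  3.78867609e-01,  1.73420472e+00, -2.43666553e-05,
        1.02851246e+00, -3.33042017e-02]), 'qvel': array([-2.94423889e-04,  1.16337463e-04, -5.88518391e-06,  4.40637487e-04,
        8.14566185e-05,  3.87857988e-05]), 'effort': array([ 1.56897451e-03, -7.63690996e+01, -4.34743273e+01,  6.51710574e-02,
        3.89597460e-02,  6.08304344e-05]), 'tool_pos': array([ 0.28146496, -0.64092836,  0.40475208]), 'eef_rot': array([3.14158549e+00, 2.11212966e-05, 4.13823817e-01]), 'force': array([-0.74849716,  1.03762728,  0.41255391]), 'wrist_torque': array([-0.01261527, -0.01292714, -0.03037617]), 'grip_force': 0.0, 'opening': 1.0020584108942223}
```

Run:
```python
import cv2
a=cv2.imread("pics/top0.png")[90:270,90:490]; cv2.imwrite("pics/top0c.png",cv2.resize(a,(800,360),interpolation=cv2.INTER_CUBIC))
```

```text
(no output)
```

View pics/top0c.png

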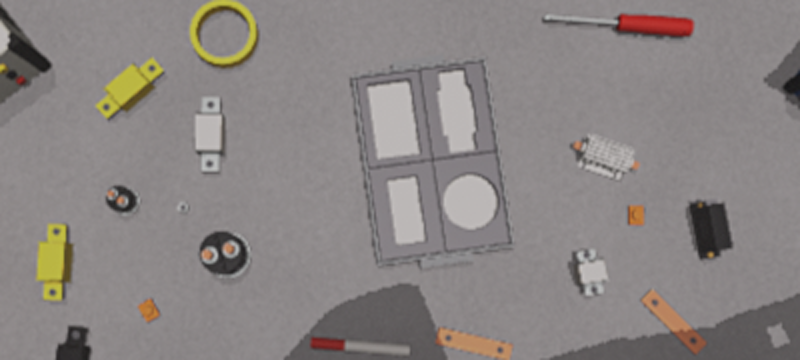

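View pics/side0.png

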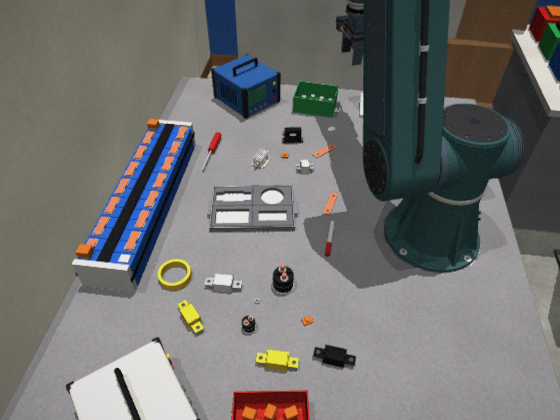

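The top view shows the contactor at (202,216), with the small relay as its look-alike at (150,189). The long white fuse is at (194,156). Its look-alikes are yellow at (155,132) and (117,221), black at (126,262), and the short fuse at (386,225). The resistor is at (393,168) and the sensor at (445,204).

The pockets are the resistor at (286,150), fuse at (319,145), sensor at (292,195) and contactor at (325,190). Their long axes run along roughly world x, with a yaw of about 0.14.

Next I'll take closer wrist views.

```bash
cat >> h.py <<'E'
import pickle
def look(name,x,y,psi=0,z=0.42):
    robot.move_pose([x,y,z],[np.pi,0,psi]); robot.dwell(0.2); im=robot.get_image("wrist")
    cv2.imwrite(f"pics/{name}.png",im["pixels"]); pickle.dump(im,open(name+".pkl","wb"))
    s=robot.get_state(); print(name,"t",s["clock"],"j",s["joints"].round(2),"cam",im["T"].round(3).tolist()); return im
E
python3 - <<'E'
from h import *
for n,x,y in(("w_sr",.50,-.33),("w_tray",.545,-.03),("w_fc",.50,.26)):
    im=look(n,x,y)
    for t in NAMES:
        for r in robot.pinpoint(im,t)[:2]:
            if r["p"]>.4: print(t,np.round(r["centre"],3),round(r["p"],2),proj(im,r["centre"]).round())
a=[cv2.resize(cv2.imread(f"pics/{n}.png"),(400,300)) for n in("w_sr","w_tray","w_fc")]
cv2.imwrite("pics/m1.png",np.vstack([np.hstack(a[:2]),np.hstack([a[2],a[2]*0])]))
E
```

```text
w_sr t 2.7667 j [-0.62  0.2   1.93 -0.    1.    0.95] cam [[-0.001, -0.969, -0.247, 0.57], [-1.0, 0.001, -0.001, -0.33], [0.001, 0.247, -0.969, 0.399], [0.0, 0.0, 0.0, 1.0]]
sensor [ 0.463 -0.395 -0.003] 0.87 [328. 211.]
short_fuse [ 0.4   -0.238  0.   ] 0.75 [203. 259.]
short_fuse [ 0.617 -0.061  0.005] 0.44 [30. 78.]
nest_contactor [ 0.5   -0.079  0.008] 0.6 [ 62. 183.]
nest_fuse [ 0.619 -0.058  0.004] 0.96 [27. 76.]
nest_resistor [ 0.495 -0.083  0.004] 0.69 [ 68. 187.]
w_tray t 4.675 j [-0.1   0.12  2.04 -0.    0.99  1.47] cam [[-0.001, -0.969, -0.247, 0.615], [-1.0, 0.001, -0.001, -0.031], [0.001, 0.247, -0.969, 0.399], [0.0, 0.0, 0.0, 1.0]]
fuse [0.576 0.266 0.002] 0.7 [ 22. 156.]
resistor [ 0.561 -0.261  0.001] 0.8 [470. 169.]
sensor [ 0.562 -0.26   0.002] 0.41 [470. 168.]
small_relay [0.481 0.009 0.008] 0.65 [244. 235.]
nest_contactor [ 0.5   -0.08   0.008] 0.63 [316. 220.]
nest_fuse [ 0.618 -0.06   0.004] 0.74 [302. 119.]
nest_resistor [0.606 0.027 0.003] 0.89 [226. 130.]
w_fc t 6.55 j [0.44 0.15 2.   0.   0.99 2.01] cam [[-0.001, -0.969, -0.247, 0.57], [-1.0, 0.001, -0.001, 0.259], [0.001, 0.247, -0.969, 0.399], [0.0, 0.0, 0.0, 1.0]]
contactor [0.425 0.243 0.003] 0.59 [289. 243.]
fuse [0.409 0.465 0.002] 0.97 [112. 254.]
fuse [0.578 0.269 0.001] 0.74 [268. 115.]
sensor [0.482 0.006 0.006] 0.52 [488. 198.]
small_relay [ 0.492  0.383 -0.   ] 0.87 [174. 189.]
nest_resistor [0.607 0.027 0.004] 0.58 [485.  87.]
nest_sensor [ 0.577  0.265 -0.   ] 0.74 [271. 116.]
nest_sensor [0.483 0.005 0.006] 0.68 [489. 197.]
```

View pics/m1.png

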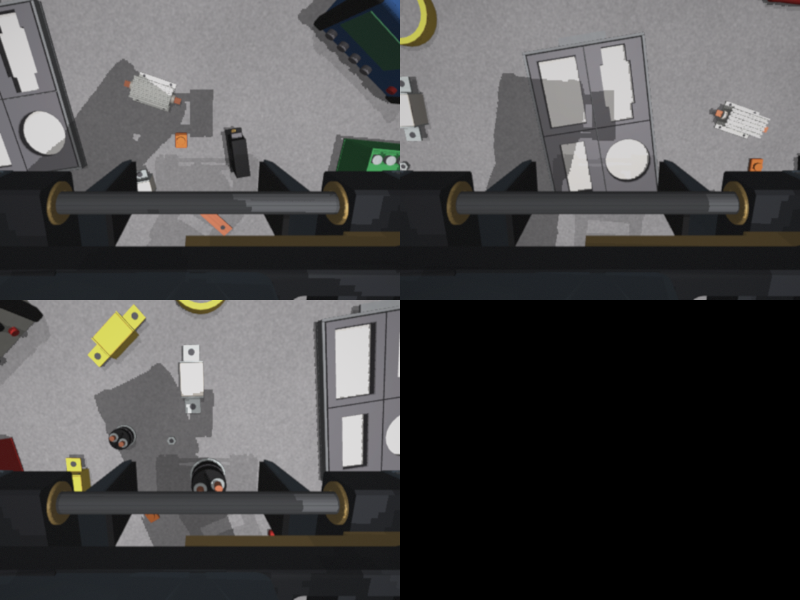

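The wrist views show the tray, fuse, contactor, resistor and sensor, but the gripper hides the near parts. I'll look again with the tool turned so the camera is above each part.

Run:
```python
from h import *
acc={}
for n,x,y in(("v_fc",.50,.10),("v_tray",.55,-.18),("v_sr",.51,-.48)):
    im=look(n,x,y,np.pi/2,.42)
    for t in NAMES:
        for r in robot.pinpoint(im,t)[:2]:
            if r["p"]>.4: print(t,np.round(r["centre"],3),round(r["p"],2),proj(im,r["centre"]).round())
    cv2.imwrite(f"pics/{n}_c.png",cv2.resize(im["pixels"][0:260],(800,371),interpolation=cv2.INTER_CUBIC))
```

```text
v_fc t 8.925 j [0.15 0.06 2.1  0.   0.98 0.15] cam [[1.0, 0.0, -0.0, 0.501], [0.0, -0.969, -0.248, 0.17], [-0.0, 0.248, -0.969, 0.399], [0.0, 0.0, 0.0, 1.0]]
contactor [ 0.42   0.245 -0.   ] 0.89 [203.  50.]
fuse [ 0.582  0.265 -0.001] 0.87 [352.  30.]
small_relay [0.608 0.027 0.002] 0.6 [362. 240.]
nest_contactor [ 0.497 -0.083  0.005] 0.89 [274. 319.]
nest_fuse [ 0.617 -0.059  0.003] 0.9 [366. 302.]
nest_fuse [ 0.494 -0.082  0.006] 0.71 [271. 319.]
nest_resistor [0.607 0.024 0.003] 0.82 [362. 242.]
nest_sensor [0.481 0.007 0.002] 0.96 [261. 255.]
v_tray t 10.775 j [-0.36  0.17  1.97  0.    1.   -0.36] cam [[1.0, 0.002, 0.0, 0.551], [0.002, -0.969, -0.248, -0.109], [0.0, 0.248, -0.969, 0.399], [0.0, 0.0, 0.0, 1.0]]
resistor [ 0.56  -0.258  0.002] 0.83 [284. 245.]
sensor [ 0.46  -0.396 -0.001] 0.79 [209. 339.]
short_fuse [ 0.4   -0.234 -0.   ] 0.8 [154. 225.]
nest_contactor [ 0.494 -0.081  0.002] 0.93 [225.  96.]
nest_fuse [ 0.619 -0.06   0.004] 0.96 [338.  75.]
nest_sensor [0.483 0.005 0.003] 0.94 [213.  10.]
nest_sensor [ 0.464 -0.394 -0.001] 0.53 [213. 338.]
v_sr t 12.6833 j [-0.79  0.36  1.73  0.    1.05 -0.79] cam [[1.0, 0.002, 0.0, 0.511], [0.002, -0.969, -0.248, -0.409], [0.0, 0.248, -0.969, 0.399], [0.0, 0.0, 0.0, 1.0]]
sensor [ 0.462 -0.394 -0.004] 0.75 [233. 108.]
```

View pics/v_fc_c.png

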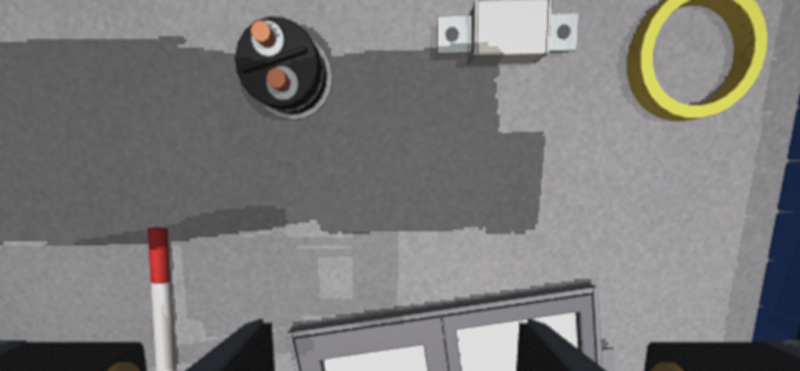

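View pics/v_tray_c.png

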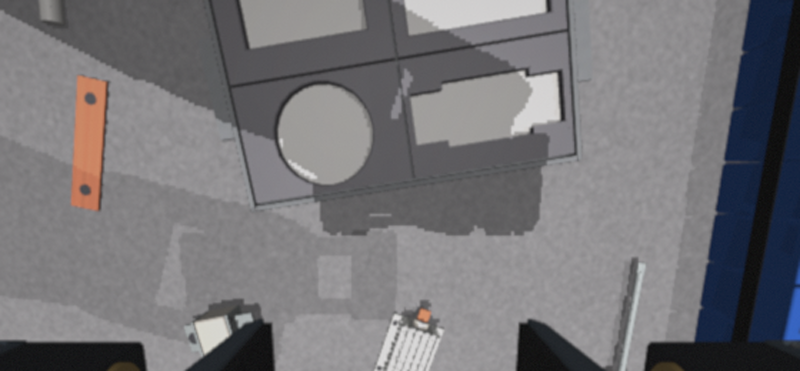

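View pics/v_sr_c.png

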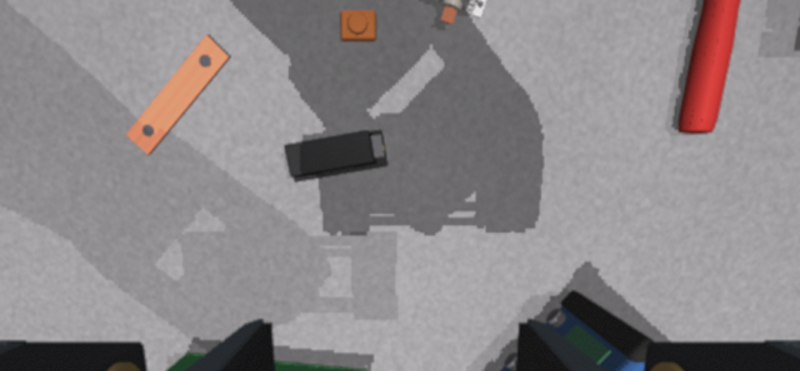

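Fuse tag holes show at crop (452,34) and (564,31). The contactor studs are at (262,31) and (276,79). The tray's near corners are at (255,207) and (578,158), and the insert cross is at (398,60). The sensor is at (335,156). I'll compute positions from these and take one more look, this time at the resistor.

Run:
```python
from h import *
L=lambda n:pickle.load(open(n+".pkl","rb"))
def U(n,pts,z): return np.array([unproj(L(n),np.array(p)/(800/560),z)[:2] for p in pts])
print("K",L("v_fc")["K"][0,0])
c=U("v_tray",[(255,207),(578,158)],.020); print("rim",c, np.linalg.norm(c[1]-c[0]),np.arctan2(*(c[1]-c[0])[::-1]))
g=U("v_tray",[(398,60),(413,179),(232,87),(570,30)],.016); print("grid",g, "yaw",np.arctan2(*(g[3]-g[2])[::-1]),np.arctan2(*(g[0]-g[1])[::-1])-np.pi/2)
c=U("v_fc",[(293,330),(592,284)],.020); print("rim far",c, np.linalg.norm(c[1]-c[0]),np.arctan2(*(c[1]-c[0])[::-1]))
f=U("v_fc",[(452,34),(564,31)],.019); print("fuse",f,f.mean(0))
s=U("v_fc",[(261,31),(275,78)],.072); print("studs",s,np.linalg.norm(s[1]-s[0]),s.mean(0), U("v_fc",[(275,62)],.055))
q=U("v_sr",[(295,180),(387,165),(300,165),(372,147)],.054); print("sens",q)
im=look("v_res",.565,-.40,np.pi/2,.40)
for t in NAMES:
    for r in robot.pinpoint(im,t)[:1]: print(t,np.round(r["centre"],3),round(r["p"],2))
cv2.imwrite("pics/v_res_c.png",cv2.resize(im["pixels"][0:210,140:420],(800,600),interpolation=cv2.INTER_CUBIC))
```

```text
K 337.38472366186994
rim [[ 0.4423417 -0.1346939]
 [ 0.6893295 -0.0977343]] 0.24973783100037036 0.14853921371905368
grid [[ 0.55291172 -0.02913974]
 [ 0.56478873 -0.11343145]
 [ 0.43034379 -0.04763952]
 [ 0.67653557 -0.00914529]] yaw 0.15510283693868954 0.13998213864269804
rim far [[0.41651093 0.04436114]
 [0.65979346 0.08342647]] 0.2463990456397133 0.15921678787978666
fuse [[0.54151899 0.26635332]
 [0.62138706 0.2683088 ]] [0.58145303 0.26733106]
studs [[0.41846518 0.25455568]
 [0.42542386 0.22786218]] 0.027585611709030046 [0.42194452 0.24120893] [[0.42211104 0.24057272]]
sens [[ 0.4416626  -0.413872  ]
 [ 0.505784   -0.40368467]
 [ 0.44562171 -0.40378363]
 [ 0.49553113 -0.39179984]]
v_res t 13.9167 j [-0.65  0.37  1.75 -0.    1.02 -0.65] cam [[1.0, -0.001, 0.0, 0.565], [-0.001, -0.969, -0.249, -0.331], [0.0, 0.249, -0.969, 0.38], [0.0, 0.0, 0.0, 1.0]]
resistor [ 0.563 -0.258  0.002] 0.92
sensor [ 0.463 -0.395 -0.003] 0.93
short_fuse [ 0.401 -0.239  0.001] 0.82
```

View pics/v_res_c.png

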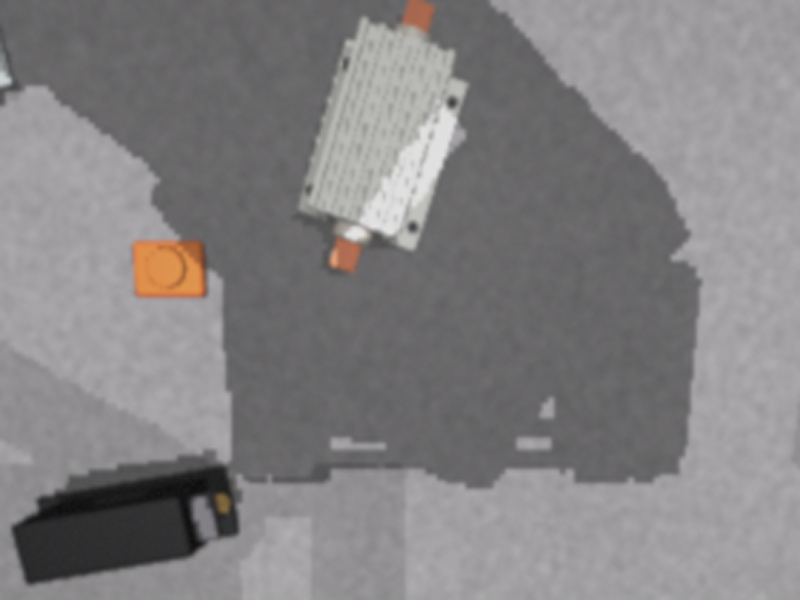

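The resistor's lugs are at crop (418,15) and (343,254), and the sensor's top corners are around (15,523) to (190,553). Tray centre is about (0.552,-0.028) with yaw 0.15, which agrees with the network's nest positions. I'll start with the sensor and resistor.

```bash
cat >> h.py <<'E'
C=np.array([.552,-.028]); YAW=.15
ex=np.array([np.cos(YAW),np.sin(YAW)]); ey=np.array([-ex[1],ex[0]])
NEST=dict(fuse=C+.061*ex-.042*ey,resistor=C+.061*ex+.042*ey,sensor=C-.061*ex+.042*ey,contactor=C-.061*ex-.042*ey)
def st(tag):
    s=robot.get_state(); print(tag,"t %.1f pos %s open %.1fmm grip %.0f F %s"%(s["clock"],s["tool_pos"].round(4),91*s["opening"],s["grip_force"],s["force"].round(1)))
def pick(xy,psi,h,grip=40):
    z=.172+h; R=[np.pi,0,psi]
    robot.move_pose([*xy,z+.12],R); robot.open()
    print("hit",robot.move_straight([*xy,z],.12,max_force=12)); robot.grab(grip); st("grabbed")
    robot.move_straight([*xy,z+.16],.15); st("lifted")
def place(xy,psi,h):
    z=.172+h+.004; R=[np.pi,0,psi]
    robot.move_pose([*xy,z+.10],R); robot.dwell(.2)
    print("early",robot.move_straight([*xy,z+.006],.10,max_force=12)); 
    print("touch",robot.move_straight([*xy,z-.003],.02,max_force=5)); st("down")
    robot.open(); robot.dwell(.2); robot.move_straight([*xy,z+.14],.15); st("up")
E
python3 - <<'E'
from h import *
im=pickle.load(open("v_res.pkl","rb"))
U=lambda pts,z:np.array([unproj(im,np.array(p)*280/800+[140,0],z)[:2] for p in pts])
l=U([(418,15),(343,254)],.017); fh=U([(346,63),(453,102),(309,190),(412,227)],.003); d=l[0]-l[1]
print("lug",l,np.linalg.norm(d),"yaw",np.arctan2(d[1],d[0]),l.mean(0),fh.mean(0))
s=U([(15,523),(28,582),(182,490),(190,554)],.054); d=s[2]+s[3]-s[0]-s[1]; sy=np.arctan2(d[1],d[0])
print("sens",s,"yaw",sy,s.mean(0),"len",np.linalg.norm(d)/2)
c=(s.mean(0)+[.4625,-.395])/2
assert np.linalg.norm(s.mean(0)-[.4625,-.395])<.01
pick(c,sy,.040,30)
E
```

```text
lug [[ 0.57509023 -0.22319278]
 [ 0.54887778 -0.29931762]] 0.08051138520850497 yaw 1.2391771431048957 [ 0.561984  -0.2612552] [ 0.5620288  -0.26142489]
sens [[ 0.43718768 -0.38964058]
 [ 0.43968217 -0.41042465]
 [ 0.49495362 -0.3783429 ]
 [ 0.49650863 -0.40053086]] yaw 0.1828632602870128 [ 0.46708302 -0.39473475] len 0.05826769251509593
hit False
grabbed t 18.0 pos [ 0.4648 -0.3949  0.212 ] open 21.8mm grip 30 F [ 0.4 -0.9 -0.1]
lifted t 19.2 pos [ 0.4646 -0.3947  0.3711] open 22.0mm grip 30 F [ 0.5 -0.1 -1. ]
```

Run:
```python
from h import *
place(NEST["sensor"],YAW,.040)
pick([.562,-.2612],1.239,.037,45)
```

```text
early False
touch True
down t 22.3 pos [0.4858 0.0044 0.2197] open 22.1mm grip 30 F [ 1.  -1.3  1.4]
up t 24.7 pos [0.4851 0.0044 0.3552] open 90.7mm grip 0 F [-0.1 -0.1 -0.9]
hit False
grabbed t 28.4 pos [ 0.562  -0.2612  0.209 ] open 31.2mm grip 45 F [-0.2  0.3 -0.5]
lifted t 29.6 pos [ 0.5617 -0.261   0.368 ] open 31.6mm grip 45 F [-1.1  0.5 -1.9]
```

The touch on the sensor came 3.7 mm early, so I'll check it before going on.

Run:
```python
from h import *
im=robot.get_image("top")
for r in robot.pinpoint(im,"sensor")[:2]: print(np.round(r["centre"],3),r["p"])
a=im["pixels"][110:230,240:400]; 
im2=robot.get_image("side"); b=im2["pixels"][160:260,190:323]
for r in robot.pinpoint(im2,"sensor")[:2]: print(np.round(r["centre"],3),r["p"])
cv2.imwrite("pics/chk1.png",np.hstack([cv2.resize(a,(400,300),interpolation=2),cv2.resize(b,(400,300),interpolation=2)]))
```

```text
(no output)
```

View pics/chk1.png

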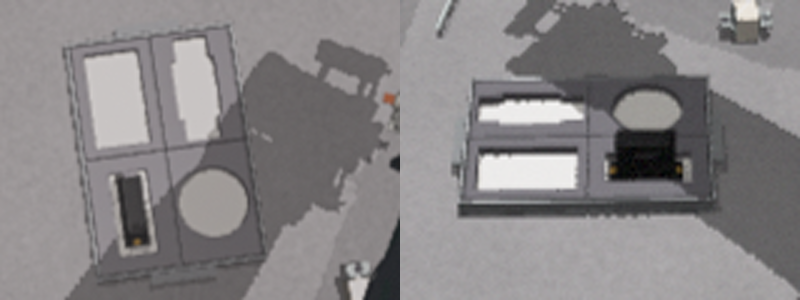

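In both views the sensor stands upright in its pocket with pale floor showing all round, so it is seated and the touch was just noise. I'll raise the threshold, add a settle pause, and go on.

```bash
sed -i 's/\.02,max_force=5/.015,max_force=10/; s/    print("touch"/    robot.dwell(.3); print("touch"/' h.py
python3 - <<'E'
from h import *
place(NEST["resistor"],YAW,.037)
pick([.581,.267],.0245,.037,50)
E
```

```text
early False
touch True
down t 33.1 pos [0.6062 0.0226 0.217 ] open 31.9mm grip 45 F [-1.4 -1.2  8.5]
up t 35.3 pos [0.6057 0.0226 0.3521] open 91.0mm grip 0 F [-0.5  0.6 -0.2]
hit False
grabbed t 38.6 pos [0.581 0.267 0.209] open 33.6mm grip 50 F [-0.5  1.2  0.2]
lifted t 39.8 pos [0.5807 0.2669 0.3679] open 33.8mm grip 50 F [ 0.1 -0.  -3.5]
```

Run:
```python
from h import *
place(NEST["fuse"],YAW,.037)
pick([.4215,.242],np.pi/2,.037,50)
```

```text
early False
touch True
down t 43.0 pos [ 0.6188 -0.0605  0.217 ] open 33.8mm grip 50 F [-2.   0.6  7.9]
up t 45.2 pos [ 0.6183 -0.0604  0.3521] open 91.4mm grip 0 F [-0.8  0.4 -0.3]
hit False
grabbed t 48.6 pos [0.4215 0.242  0.2091] open 54.9mm grip 50 F [-0.9 -0.5  4.3]
lifted t 49.8 pos [0.4212 0.2418 0.3681] open 55.2mm grip 50 F [-0.8 -0.2 -4.2]
```

The floor is consistently about 4 mm higher than I modelled, since the tray has a bottom of its own. The touch stop handles that. Next is the contactor, then a check.

Run:
```python
from h import *
place(NEST["contactor"],YAW+np.pi/2,.037)
im=look("fin",.55,-.20,np.pi/2,.42)
robot.move_pose([.45,-.45,.42],[np.pi,0,0]); robot.dwell(.3)
for n in("top","side"):
    i2=robot.get_image(n)
    for t in NAMES[:6]:
        for r in robot.pinpoint(i2,t)[:2]:
            if r["p"]>.3: print(n,t,np.round(r["centre"],3),round(r["p"],2))
    if n=="top": a=i2["pixels"][110:230,240:400]
    else: b=i2["pixels"][160:260,190:323]
print({k:v.round(3) for k,v in NEST.items()}); st("end")
w=cv2.resize(im["pixels"][:210],(800,300),interpolation=2)
cv2.imwrite("pics/chk2.png",np.vstack([np.hstack([cv2.resize(a,(400,300),interpolation=2),cv2.resize(b,(400,300),interpolation=2)]),w]))
```

```text
early False
touch True
down t 53.0 pos [ 0.4982 -0.0787  0.2171] open 55.3mm grip 50 F [-1.5  0.7  8.1]
up t 54.9 pos [ 0.4977 -0.0786  0.3522] open 91.1mm grip 0 F [-0.1  0.3 -1.2]
fin t 55.8333 j [-0.39  0.18  1.96  0.    1.   -0.39] cam [[1.0, 0.002, -0.001, 0.55], [0.001, -0.969, -0.248, -0.129], [-0.001, 0.248, -0.969, 0.399], [0.0, 0.0, 0.0, 1.0]]
top fuse [0.269 0.436 0.004] 0.93
top fuse [0.642 0.377 0.   ] 0.9
top resistor [0.606 0.02  0.01 ] 0.86
top sensor [0.484 0.002 0.009] 0.74
top short_fuse [ 0.403 -0.24  -0.003] 0.73
top short_fuse [0.484 0.006 0.009] 0.64
side contactor [ 0.617 -0.06   0.006] 0.62
side contactor [ 0.499 -0.074  0.013] 0.61
side fuse [0.273 0.434 0.001] 0.94
side fuse [0.413 0.464 0.002] 0.93
side resistor [0.604 0.021 0.01 ] 0.52
side sensor [0.482 0.004 0.005] 0.9
side small_relay [ 0.492  0.381 -0.001] 0.55
side short_fuse [ 0.498 -0.082  0.004] 0.62
{'fuse': array([ 0.619, -0.06 ]), 'resistor': array([0.606, 0.023]), 'sensor': array([0.485, 0.004]), 'contactor': array([ 0.498, -0.079])}
end t 57.9 pos [ 0.45 -0.45  0.42] open 90.9mm grip 0 F [-0.3 -0.2  0.8]
```

View pics/chk2.png

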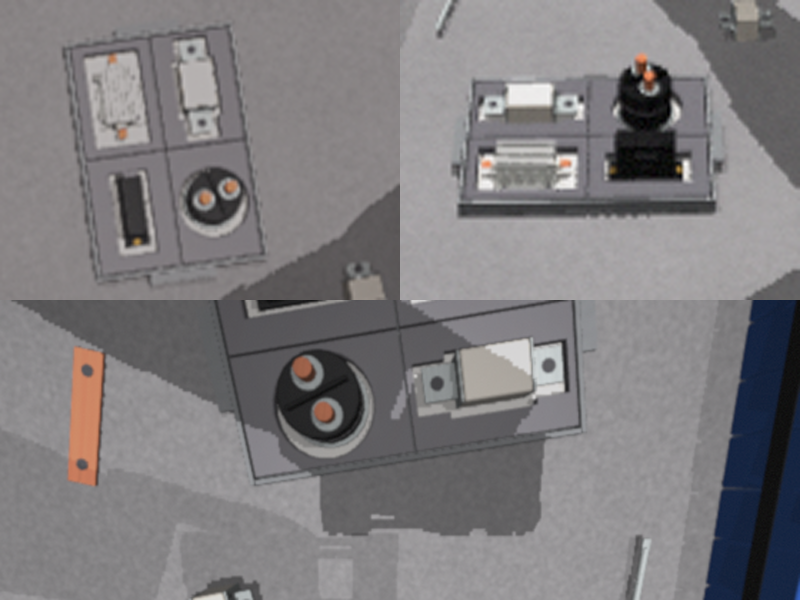

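All four parts sit level and aligned in their pockets, with floor showing around them. All touched down at the same height. The relay and the short fuse haven't moved.

```bash
python3 -c "
from h import *
print(robot.hand_in()); st('end')"
```

```text
the job is handed in; nothing more can be done
None
the job is handed in; nothing more can be done
```

I handed in the job at about 58 s with the contactor, long fuse, resistor and sensor each seated in its own pocket in the final pictures, and the small relay and short fuse left untouched; the hand-in returned no verdict.

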